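# Nip a glued shoe wedge in the bench press with the key from its case

## Task

Slide the cork shoe wedge straight into the green bench press until its heel meets the back stop, centred under the pad. Work the T-key up out of its tight foam cutout with small twists, without dragging the foam up out of the case, fit its square socket fully down onto the press's square spindle and turn it clockwise until the pad touches the heel seat and then about an eighth of a turn further, so the wedge is nipped but not crushed. Leave the key standing on the spindle and do not disturb the other tools.

Things in the scene. Friction and masses are not known exactly. Their poses are not given: they have to be found in the camera images.
- bed (a point): Point of the fixed green screw press (C-frame): on the top of its steel bed, 20 mm above the bench, straight below the spindle axis. x points into the throat, to the column; y across the press; z up. The bed is 115 mm wide and runs from x = -200 mm (open end) to +110 mm.
- back_stop (a point): Middle of the face of the press's black rubber back stop, on the bed's x axis, 30 mm beyond the spindle axis; the face looks to the bed's -x. It is 44 mm wide and 28 mm high. Behind it stands the column, 56 mm wide and 145 mm high.
- boss (a point): Top centre of the press's round spindle boss (56 mm across, on the spindle axis, 153 mm above the bench), the nose of the arm that overhangs the bed from the column. Arm and boss start 79 mm above the bed, so nothing reaches the bed from above there: keep fingers and gripper body on the open side, at bed x below -35 mm.
- pad: Black rubber pad under the press screw, 44 mm across, 10 mm thick; origin at the centre of its underside, on the spindle axis. It sinks with the screw without turning, and yields like a spring, 10 N per mm, when it bears on the work. Pressing with 8 to 60 N is right.
- spindle (a joint): Angle of the press spindle, rad; grows turning clockwise seen from above. Starts at 0.3 to 0.6, ends at 3.0. Turning lowers pad and spindle by 4.77 mm per rad. The pad meets the wedge's heel seat at about 1.2; an eighth of a turn further is 2.0; 1.4 to 2.3 is right. Stiff: 0.3 N m to turn, up to 0.5 N m when pressing; it stays where it is left.
- spindle_seat (a point): On the upright spindle axis, on the dark round collar (34 mm across) that the key's underside comes to rest on, about 180 mm above the bench. From here rises the bare steel square: 14 mm across flats, 22 mm high, its top 3 mm tapered to 10 mm. The x and y axes are square to its flats and turn with it.
- wedge: Workpiece: cork shoe wedge, black outsole, tan top, 220 mm long, 0.3 kg, lying on the press bed, heel to the column, pulled out by 40 to 75 mm. Origin on its underside below the heel seat's centre; x points to the heel: heel back at +30 mm, toe at -190 mm. Heel 58 mm wide, 50 high; forefoot 70 wide, 20 high. When home its origin is at bed, its x along the bed's x.
- heel_seat (a point): Centre of the level top of the wedge's heel (60 mm long), 50 mm above its underside: the place the pad presses.
- waist (a point): Middle of the wedge's waist, the place to grip it: at x = -75 mm of the wedge, 18 mm above its underside. From x = -100 to -50 mm the sides are upright, parallel to the wedge's x and 54 mm apart; the wedge is about 33 mm high here.
- key: Loose steel T-key, 95 mm tall, 0.28 kg, upright in the foam. Origin at the centre of its underside, z to the handle. Socket block 26 x 26 x 30 mm with a square bore from below, 16 mm across, 24 deep, sides along the key's x and y; round shank 12 mm; crossbar 90 mm along y, 12 thick along x, 16 high. Fits the spindle in any of four quarter turns, with about 0.1 rad of twist play.
- key_bar (a point): Centre of the key's crossbar, 87 mm above the key's underside, on its axis. Grip here across the 12 mm thickness (the shank below is equally thick).
- case: Red tool case, open, fixed to the bench: 200 (x) x 150 (y) mm, rim 60 mm high; origin under its centre, straight below the key. The lid, 26 mm high, is folded back flat on its +y side. Four steel punches stand in the foam in a row 68 mm to its +x side, up to 87 mm above the bench.
- cutout (a point): Centre of the mouth of the key's cutout in the dark foam insert, 51 mm above the bench; 34 (x) x 38 (y) mm, 35 deep. Two springy lips nip the socket's +y and -y faces; the key is free once raised 30 mm. A straight pull takes 11 N and drags the insert up (lifts at 9 N). Twist the key 0.25 rad to and fro, rising 2 or 3 mm a swing; if the insert rises, twist on the spot: it drops back.
- foam (a joint): How far the foam insert has been lifted in the case, m; 0 is fully down; it drops back when let go. It must never rise by more than 0.010.
- glue_jar: White glue jar with yellow cap, 56 mm across, 75 mm high, standing; origin at the centre of its underside. Leave alone.
- hammer: Shoemaker's hammer, 220 mm long, lying flat, handle to its -x; origin under its middle. Leave alone.
- pincers: Lasting pincers with blue grips, 160 mm long along x, 68 mm wide, lying flat; origin under its middle. Leave alone.

How it is judged:
By the outcome, as a careful person would: the job done as asked, in the order asked, and still so for the second after the job is handed in, with the robot touching nothing.
It also fails if it takes over 72 s, if anything falls off the work surface, if the arm or the gripper's body presses on something with over 40 N, if the wrist force passes 120 N, or if a joint passes its speed limit or range.

## Robot

A 7-joint arm with a two-finger parallel gripper is mounted at the origin on the work surface. World frame = base frame: x ahead of the robot, y to its left, z up, the work surface at z = 0. Lengths are in m, angles in rad, forces in N, time in s.
With the tool pointing down it reaches from about 0.4 to 0.75 m from the base axis. Payload 19.5 kg.
Tool frame: the origin (TCP) lies between the finger pads; the fingertips stand ctrl.tip_extent ahead of it and the grasp point (between the pads) lies 2 mm behind it (ctrl.tip_extent is the distance from the TCP to the fingertips, in m); z points along the fingers, x is the direction in which the jaws open and shut, and the axes are right-handed (so a half turn about z gives the same grasp; the last joint's range is limited). The gripper opens to 85 mm and grips with 20 to 120 N. Pads are 22 mm wide; open, the fingers measure 114 mm over their backs; the gripper's body (76 mm by 85 mm) begins 54 mm behind the grasp point. The pads swing forward as they close: fully open they stand 13 mm farther back than shut.
Start: joints at [-1.381, 0.707, -0.028, 1.485, 0.022, 0.951, -0.075], TCP at [0.132, 0.56, 0.213] pointing down, gripper open.
Joint ranges: [-2.71, 2.71], [-0.32, 2.16], [-1.57, 1.52], [0, 2.45], [-1.46, 4.6], [0, 2.02], [-2.83, 2.83]. Speed limits (rad/s): [1.89, 1.89, 2.57, 2.57, 3.01, 3.01, 3.01].

## Interface

Orientations are given as a rotation vector (axis times angle).
In Python, from bench import ctrl, read_camera gives the robot as it stands.
- The arm moves only by the shell command python3 -m crank 'ROWS'. ROWS is JSON, a list of rows, each a list of 7 numbers: the shift along the tool's x, y, z in m, then the turn, a rotation vector about the tool's x, y, z in rad, then the finger opening in m, from 0 to 0.0854. A call has exactly 10 rows; each row shifts and turns the commanded pose from where the row before left it, along the tool's axes as they then stand; what a row does not reach is not made up. A row lasts 1/8 s, in which the tool goes at most 62.5 mm and 10.7 degrees, less where a joint would pass 70% of its speed; a pose out of reach is approached as far as the arm can. A call is refused whole if a number of a shift passes 0.0625 or a number of a turn 0.188, either way. A call with a gripper value outside its range is refused whole. The fingers move at their own pace and stop on an object; the grip force is fixed at half the most. Time passes only in rows, so rows that do not move let the fingers close, or fill a call up. It gives the time, the measured TCP pose, the force and the opening at its end, in the units of the state.
- ctrl.get_obs(): the state, without advancing time (a new reading comes with each control period).
- read_camera(name): name is "side" or "top"; returns a dict with "image" (384x512x3 uint8, red, green, blue), "range_z" (384x512 float32, m along the optical axis (not along the pixel's ray), 0 where there is no reading), "fx", "fy", "cx", "cy" (pixels), "R" (3x3) and "t" (3): a world point X has camera coordinates R X + t. Camera axes: x right, y down, z forward; pixel columns grow to the right and rows downward; lengths in m; the calibration is good to about 2 mm. A picture is of the moment at which its call begins.
- ctrl.job_done(): hands the job in, once; it reports no verdict.
The state is a dict: "time": time; "joint_pos": joint angles; "joint_vel": joint speeds; "effort": joint torques, N m; "tcp_pos": TCP position; "tool_rot": TCP orientation; "wrist_force": force on the tool from outside, world axes, zero at the start; "ft_torque": the same for the moment, N m; "grip_width": finger opening in m.
Only numpy, scipy, OpenCV 4.12 (cv2) and the standard library are available. Lean on these libraries where they do the work, as an engineer would, in place of code of your own. Each camera call takes 0.05 s, during which the arm holds its last target. There are 200 camera calls.

## Working session

There is one attempt and no reset: what is moved stays moved. The work goes in short steps, Python scripts to look and compute and a shell command to move; the robot and the scene stay as the last step left them, time stands still between calls to the robot, and variables do not carry over. Pictures are saved under pics/ and viewed, about 8 in all and at most 12, crops included, and the job is handed in when it is done.

```bash
ls; mkdir -p pics; python3 - <<'E'
from bench import ctrl, read_camera
import cv2,numpy as np
for n in("side","top"):
    c=read_camera(n); cv2.imwrite(f"pics/{n}0.png",c["image"][:,:,::-1]); np.savez(f"{n}0.npz",**c)
    print(n,c["fx"],c["fy"],c["cx"],c["cy"],np.round(c["R"],3).tolist(),np.round(c["t"],3), "campos",np.round(-c["R"].T@c["t"],3))
print(ctrl.get_obs(),ctrl.tip_extent)
E
```

```text
pics
side 421.35482451304034 421.35482451304034 268.8424849452424 188.8577293616711 [[0.788, -0.616, 0.023], [-0.371, -0.503, -0.78], [0.492, 0.606, -0.625]] [-0.441  0.309  0.646] campos [ 0.144 -0.507  0.656]
top 412.40193500421213 412.40193500421213 252.3647565996703 188.85680233194174 [[-0.105, -0.994, -0.001], [-0.972, 0.103, -0.213], [0.212, -0.022, -0.977]] [0.072 0.593 0.855] campos [0.403 0.029 0.961]
{'time': 0.1, 'joint_pos': array([-1.38071932,  0.70700766, -0.02761178,  1.48491284,  0.02198903,
        0.95093201, -0.07551518]), 'joint_vel': array([ 0.00055873, -0.00196988, -0.00102913, -0.00074653, -0.00131446,
        0.00169036,  0.00074666]), 'effort': array([ 2.13428400e-03, -8.84296274e+01,  1.23656441e+00, -2.36454570e+01,
        1.70862564e-02,  4.98294889e-03,  1.87517048e-05]), 'tcp_pos': array([0.13202526, 0.55938662, 0.21290257]), 'tool_rot': array([ 2.46295042e+00,  1.94926380e+00, -1.15624307e-03]), 'wrist_force': array([0.16967934, 0.72524347, 0.88793765]), 'ft_torque': array([-0.01198499,  0.00960509, -0.04441284]), 'grip_width': 0.08509651521130479} 0.017
```

View pics/top0.png

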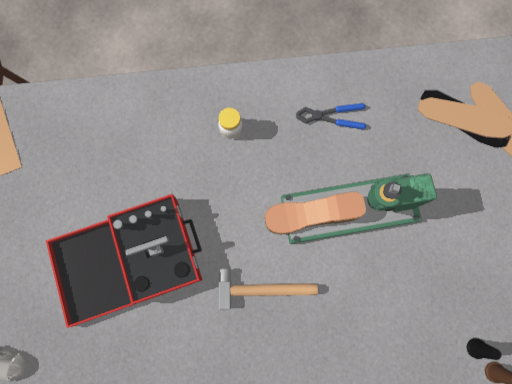

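View pics/side0.png

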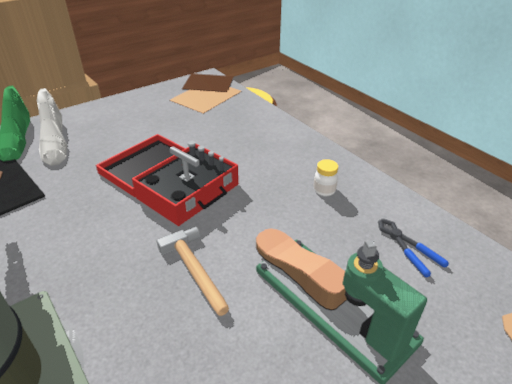

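Top view: the case lies on the left with its key crossbar at about (147,245). The press is on the right with its spindle at about (391,190) and the wedge at about (315,210), heel towards the column. The side view agrees. Next I'll measure positions.

```bash
cat > h.py <<'E'
import numpy as np,cv2
from bench import ctrl,read_camera
def cloud(c):
    v,u=np.mgrid[0:384,0:512]; z=c["range_z"].astype(float)
    P=np.stack([(u-c["cx"])/c["fx"]*z,(v-c["cy"])/c["fy"]*z,z],-1)
    W=(P-c["t"])@c["R"]; W[z==0]=np.nan; return W
def ray(c,u,v,h):
    o=-c["R"].T@c["t"]; d=c["R"].T@np.array([(u-c["cx"])/c["fx"],(v-c["cy"])/c["fy"],1]); return o+d*(h-o[2])/d[2]
def proj(c,X):
    p=c["R"]@np.asarray(X)+c["t"]; return np.array([c["fx"]*p[0]/p[2]+c["cx"],c["fy"]*p[1]/p[2]+c["cy"]])
def hsv(c): return cv2.cvtColor(c["image"],cv2.COLOR_RGB2HSV)
def rect(p):
    (cx,cy),(w,h),a=cv2.minAreaRect(np.float32(p*1000)); return np.round([cx,cy,w,h,a],1)
E
python3 - <<'E'
from h import *
S=dict(np.load("side0.npz")); T=dict(np.load("top0.npz"))
for n,c in(("top",T),("side",S)):
    W=cloud(c);H=hsv(c); h,s,v=H[...,0],H[...,1],H[...,2]
    print(n,"bench z",np.nanmedian(W[...,2]))
    g=(h>60)&(h<90)&(s>90)&(W[...,1]<-.05)&(W[...,0]>.25)&(W[...,0]<.7)
    for lo,hi in((.01,.04),(.135,.17)):
        m=g&(W[...,2]>lo)&(W[...,2]<hi); P=W[m]
        print(" green",lo,m.sum(),rect(P[:,:2]),np.median(P[:,2]))
    o=(h>5)&(h<18)&(s>110)&(W[...,2]>.03)&(W[...,2]<.09)&(W[...,1]<0.1)&(W[...,0]>.3)&(W[...,0]<.6)
    P=W[o]; print(" tan",o.sum(),rect(P[:,:2]), np.percentile(P[:,2],[2,50,98]))
    t=(W[...,2]>.17)&(W[...,2]<.25)&(abs(W[...,1]+.3)<.15)&(W[...,0]>.3); P=W[t]
    print(" spindle",t.sum(),np.nanmean(P,0),rect(P[:,:2]),np.percentile(P[:,2],[5,50,95]))
    r=((h<6)|(h>174))&(s>150)&(W[...,2]>.05)&(W[...,1]>0); P=W[r]; print(" red",rect(P[:,:2]),np.median(P[:,2]))
    k=(W[...,2]>.075)&(W[...,2]<.16)&(W[...,1]>.05)&(W[...,0]>.2)&(W[...,0]<.6); 
    nl,lab,st,ce=cv2.connectedComponentsWithStats(k.astype(np.uint8))
    for i in range(1,nl):
        if st[i,4]>8: P=W[lab==i]; print("  key?",ce[i],st[i,4],rect(P[:,:2]),np.median(P[:,2]))
a=cv2.resize(T["image"][165:255,255:445],(760,360),interpolation=cv2.INTER_CUBIC)
b=cv2.resize(S["image"][220:384,240:440],(292,240),interpolation=cv2.INTER_CUBIC)
d=cv2.resize(T["image"][190:325,40:215],(311,240),interpolation=cv2.INTER_CUBIC)
o=np.zeros((600,760,3),np.uint8); o[:360]=a; o[360:,:292]=b; o[360:,300:611]=d
cv2.imwrite("pics/crop1.png",o[...,::-1])
E
```

```text
top bench z -0.0010505239664369615
 green 0.01 340 [ 538.7 -211.6  110.8  303.7    3.7] 0.018927644132602294
 green 0.135 562 [ 546.4 -292.1   55.2  123.4    4.3] 0.14444287509328907
 tan 239 [ 532.3 -121.    65.1  217.     2.6] [0.03628395 0.06875676 0.07184655]
 spindle 240 [ 0.54189124 -0.25559092  0.18383545] [ 543.  -258.3   32.1   32.8    8.5] [0.17513913 0.17866931 0.1998199 ]
 red [493.3 240.  199.3 151.2  13.3] 0.058163783714077114
  key? [163.33333333 208.125     ] 24 [571.1 205.6  10.7   9.   40.7] 0.08482446287929134
  key? [148.10526316 213.21052632] 38 [563.4 238.1  12.5  11.8  41.7] 0.08505370784232844
  key? [132.76470588 218.41176471] 51 [555.4 271.9  15.1  15.1  82.3] 0.08601737313293867
  key? [117.52941176 223.63235294] 68 [547.4 305.   18.9  17.   80.5] 0.08542620057140343
  key? [147.06849315 245.20205479] 292 [493.9 238.8  12.5  88.9  13.4] 0.10907614333851426
side bench z -0.00033709906374057564
 green 0.01 1756 [ 540.  -216.1  112.1  304.3    3.7] 0.01883145696281547
 green 0.135 2041 [ 544.9 -296.2   53.2  124.1    4.3] 0.14435895926168207
 tan 887 [ 509.2 -
[... 247 characters left out ...]
y? [35.335141  37.2489154] 1844 [ 430.7 1195.8  267.3   33.5    3.5] 0.11682317656580463
  key? [  9.65501166 100.32400932] 429 [243.1 794.8 138.   40.5  63.9] 0.09252764279607899
  key? [ 44.62716049 103.31851852] 405 [320.1 721.4 137.4  43.3  77.1] 0.0924435267424742
  key? [190.98 143.56] 50 [549.7 306.4  18.8  17.3  76.1] 0.08588498198072227
  key? [200.51282051 148.43589744] 39 [557.6 272.7  16.8  12.6  58. ] 0.08572093906941253
  key? [184.07352941 156.92647059] 272 [494.3 240.6  13.6  90.3  13.2] 0.10714805493236981
  key? [210.375  153.5625] 32 [564.2 240.6  11.8  14.9  17.4] 0.08502011023844983
  key? [220.57692308 158.76923077] 26 [572.6 206.4  14.1   7.6  57.4] 0.08517090551732726
```

View pics/crop1.png

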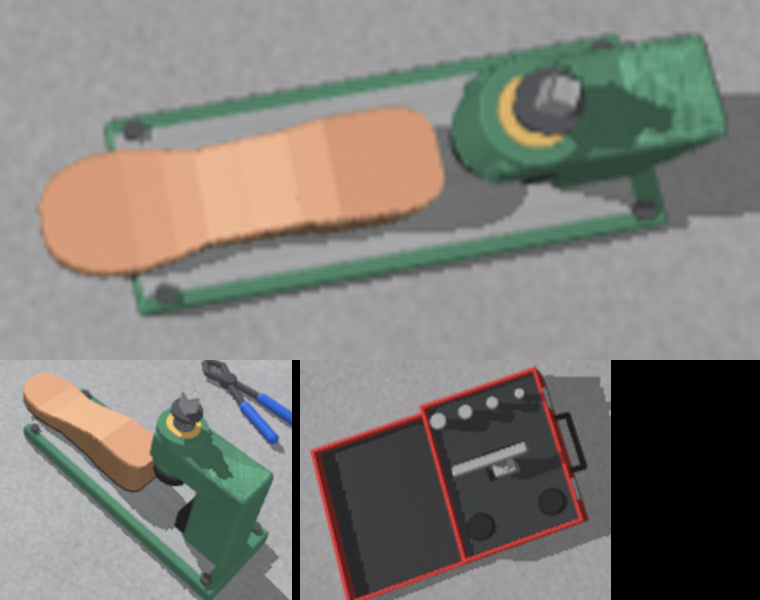

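Composite crop: the wedge lies on the bed nearly aligned with it. The spindle square sits above the collar at crop (555,95). The key's bar stands free in the foam. Next I'll refine the wedge and spindle-square angles while the arm sets out.

```bash
python3 -m crank '[[0,0.0625,0,0,0,0.1087,0.0854],[0,0.0625,0,0,0,0.1087,0.0854],[0,0.0625,0,0,0,0.1087,0.0854],[0,0.0625,0,0,0,0.1087,0.0854],[0,0.0625,0,0,0,0.1087,0.0854],[0,0.0625,0,0,0,0.1087,0.0854],[0,0.0625,0,0,0,0.1087,0.0854],[0,0.0625,0,0,0,0.1087,0.0854],[0,0.0625,0,0,0,0.1087,0.0854],[0,0.0625,0,0,0,0.1087,0.0854]]'
python3 - <<'E'
from h import *
S=dict(np.load("side0.npz")); T=dict(np.load("top0.npz"))
H=hsv(T);h,s,v=H[...,0],H[...,1],H[...,2]
m=((h>3)&(h<20)&(s>70)&(v>120)).astype(np.uint8); m[:180]=0;m[250:]=0;m[:,:255]=0;m[:,372:]=0
W=cloud(T); ys,xs=np.nonzero(m); print(m.sum())
# waist edges: per column, ray top/bottom edges at waist height
for u in range(270,366,6):
    r=np.nonzero(m[:,u])[0]
    if len(r)<3: continue
    z=np.nanmedian(W[r,u,2]); a=ray(T,u,r.min()-.5,z); b=ray(T,u,r.max()+.5,z)
    print(u,np.round(1000*z),np.round(1000*a[:2]),np.round(1000*b[:2]))
c=np.argmax(xs); print("heel end",ray(T,xs.max()+.5,np.median(ys[xs==xs.max()]),.07), "toe",ray(T,xs.min()-.5,np.median(ys[xs==xs.min()]),.04))
# bed rails: long edges
g=((h>60)&(h<95)&(s>70)); 
for n,c in(("top",T),("side",S)):
    Wc=cloud(c);Hc=hsv(c); gg=(Hc[...,0]>60)&(Hc[...,0]<95)&(Hc[...,1]>80)&(Wc[...,2]>.005)&(Wc[...,2]<.03)&(abs(Wc[...,1]+.21)<.13)&(abs(Wc[...,0]-.54)<.09)
    for sg in(-1,1):
        P=Wc[gg]; P=P[(sg*(P[:,0]-(.542-.065*(P[:,1]+.258)*1))>.03)]
        if len(P)>20:
            f=cv2.fitLine(np.float32(P[:,:2]),cv2.DIST_HUBER,0,.001,.001).ravel(); print(n,sg,len(P),f,np.degrees(np.arctan(f[0]/f[1])), "x at y=-.258",f[2]+(-.258-f[3])*f[0]/f[1])
    k=(Wc[...,2]>.19)&(Wc[...,2]<.215)&(abs(Wc[...,1]+.26)<.03)&(abs(Wc[...,0]-.54)<.03); P=Wc[k]; print("sq",k.sum(),rect(P[:,:2]),P.mean(0),np.max(P[:,2]))
    k=(Wc[...,2]>.174)&(Wc[...,2]<.183)&(abs(Wc[...,1]+.26)<.03)&(abs(Wc[...,0]-.54)<.03); P=Wc[k]; print("collar",k.sum(),cv2.minEnclosingCircle(np.float32(P[:,:2]*1000)),P.mean(0))
# big crops of spindle
a=cv2.resize(T["image"][170:210,370:410],(400,400),interpolation=cv2.INTER_CUBIC)
b=cv2.resize(S["image"][235:285,340:390],(400,400),interpolation=cv2.INTER_CUBIC)
cv2.imwrite("pics/sp.png",np.hstack([a,b])[...,::-1])
E
```

```text
time: 1.35
tcp_pos: [0.5796, 0.165, 0.2129]
tool_rot: [3.117, 0.389, -0.001]
wrist_force: [0.4, 0.9, -0.2]
grip_width: 0.0855
2612
270 39.0 [558. -26.] [504. -20.]
276 40.0 [563. -41.] [498. -33.]
282 39.0 [564. -55.] [494. -46.]
288 40.0 [565. -68.] [495. -60.]
294 41.0 [563. -82.] [498. -74.]
300 42.0 [562. -95.] [499. -87.]
306 46.0 [ 560. -108.] [ 506. -101.]
312 52.0 [ 560. -121.] [ 506. -114.]
318 56.0 [ 562. -134.] [ 506. -126.]
324 60.0 [ 562. -147.] [ 507. -139.]
330 65.0 [ 564. -160.] [ 507. -152.]
336 68.0 [ 567. -173.] [ 507. -164.]
342 69.0 [ 567. -187.] [ 508. -177.]
348 69.0 [ 568. -200.] [ 507. -190.]
354 70.0 [ 567. -213.] [ 507. -204.]
360 69.0 [ 561. -226.] [ 510. -217.]
heel end [ 0.52533389 -0.23179511  0.07      ] toe [ 0.53539621 -0.01136019  0.04      ]
top -1 369 [ 0.06654987 -0.9977831   0.48623982 -0.20984778] -3.8158467 x at y=-.258 0.48945147
top 1 234 [ 0.06852993 -0.9976491   0.5911637  -0.2017631 ] -3.9295554 x at y=-.258 0.5950267
sq 69 [ 543.  -258.3   14.6   13.6   63.8] [ 0.54262622 -0.25743738  0.19776506] 0.20166172656381195
collar 153 ((543.2163696289062, -258.261474609375), 16.837726593017578) [ 0.5418024  -0.25506524  0.17762476]
side -1 1145 [ 0.06777055 -0.9977009   0.48819196 -0.23733172] -3.885945 x at y=-.258 0.4895959
sq 109 [ 544.6 -258.4   14.9   13.4   68.3] [ 0.5426867  -0.25938996  0.19701789] 0.202189363047484
collar 218 ((544.689208984375, -258.7326354980469), 17.301362991333008) [ 0.54002091 -0.26131519  0.17825303]
```

View pics/sp.png

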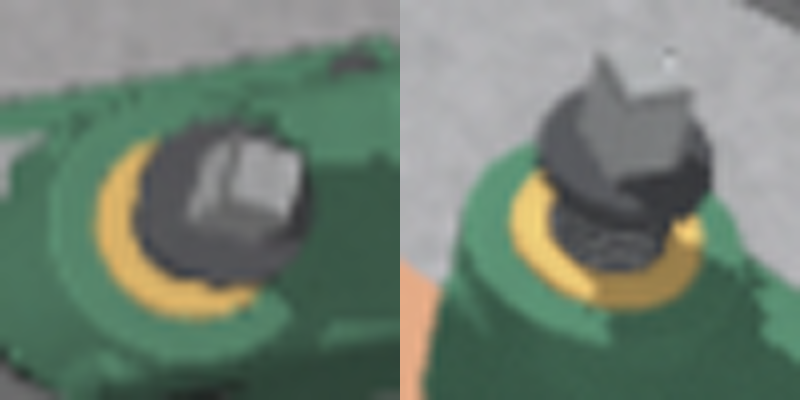

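Spindle crop: the square appears clearly and its sides measure about 64 to 68° (mod 90). The wedge is already nearly collinear with the bed at 3.9° and is pulled out by about 56 mm. Next I'll go above its waist.

```bash
python3 -m crank '[[0,0,0,0,0,0.181,0.0854],[-0.013,0.056,0.012,0,0,0,0.0854],[-0.013,0.056,0.012,0,0,0,0.0854],[-0.013,0.056,0.012,0,0,0,0.0854],[-0.013,0.056,0.012,0,0,0,0.0854],[-0.013,0.056,0.012,0,0,0,0.0854],[0,0,0.034,0,0,0,0.0854],[0,0,0.034,0,0,0,0.0854],[0,0,0,0,0,0,0.0854],[0,0,0,0,0,0,0.0854]]'
```

```text
time: 2.6
tcp_pos: [0.5344, -0.1171, 0.0864]
tool_rot: [3.139, 0.112, 0.001]
wrist_force: [0.4, -0.1, 1.0]
grip_width: 0.0852
```

```bash
python3 -m crank '[[-0.0005,0.002,0.021,0,0,0.003,0.0854],[0,0,0.021,0,0,0,0.0854],[0,0,0,0,0,0,0.045],[0,0,0,0,0,0,0.045],[0,0,0,0,0,0,0.045],[0,0,0,0,0,0,0.045],[0,0,0,0,0,0,0.045],[0,0,0,0,0,0,0.045],[0,0,0,0,0,0,0.045],[0,0,0,0,0,0,0.045]]'
```

```text
time: 3.85
tcp_pos: [0.5337, -0.1191, 0.0433]
tool_rot: [3.14, 0.107, -0.0]
wrist_force: [-0.2, -0.9, -1.0]
grip_width: 0.0448
```

```bash
python3 - <<'E'
from h import *
S=read_camera("side");T=read_camera("top")
a=cv2.resize(T["image"][150:260,250:400],(545,400),interpolation=cv2.INTER_CUBIC)
b=cv2.resize(S["image"][180:340,230:330],(250,400),interpolation=cv2.INTER_CUBIC)
cv2.imwrite("pics/g.png",np.hstack([a,b])[...,::-1]); print(ctrl.get_obs()["grip_width"])
E
```

```text
0.045114755861048246
```

View pics/g.png

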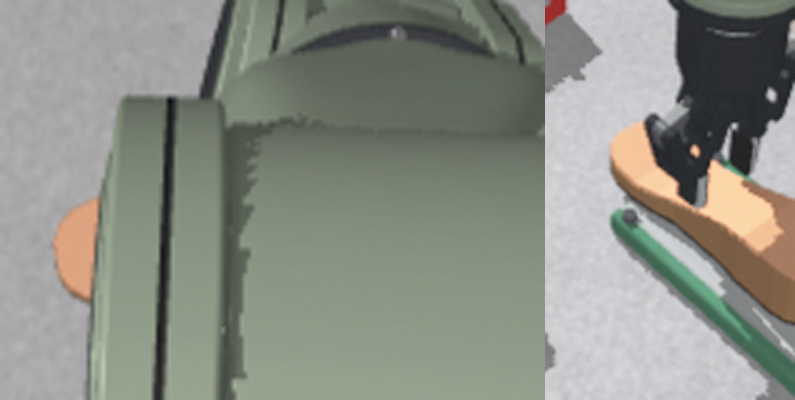

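The close-up shows the near fingertip seeming to sit on the wedge's top (side pixel about (288,260)) rather than beside it. I'll check this in the depth data.

```bash
python3 - <<'E'
from h import *
S=read_camera("side"); W=cloud(S); H=hsv(S)
for v in range(240,284,3): print(v,[(u,*np.round(W[v,u]*1000).astype(int),int(H[v,u,1]),int(H[v,u,2])) for u in (280,284,288,292)])
E
```

```text
240 [(280, np.int64(473), np.int64(-136), np.int64(150), 17, 46), (284, np.int64(482), np.int64(-136), np.int64(144), 33, 46), (288, np.int64(557), np.int64(-65), np.int64(41), 100, 184), (292, np.int64(504), np.int64(-131), np.int64(127), 27, 65)]
243 [(280, np.int64(474), np.int64(-135), np.int64(142), 34, 45), (284, np.int64(484), np.int64(-134), np.int64(135), 16, 47), (288, np.int64(502), np.int64(-125), np.int64(116), 29, 52), (292, np.int64(503), np.int64(-134), np.int64(123), 27, 48)]
246 [(280, np.int64(476), np.int64(-133), np.int64(131), 28, 45), (284, np.int64(484), np.int64(-135), np.int64(128), 28, 46), (288, np.int64(498), np.int64(-130), np.int64(115), 35, 51), (292, np.int64(503), np.int64(-134), np.int64(115), 21, 48)]
249 [(280, np.int64(481), np.int64(-127), np.int64(116), 27, 47), (284, np.int64(483), np.int64(-136), np.int64(122), 22, 46), (288, np.int64(499), np.int64(-129), np.int64(105), 28, 46), (292, np.int64(504), np.int64(-134), np.int64(107), 33, 47)]
252 [(280, np.int64(522), np.int64(-82), np.int64(43), 86, 249), (284, np.int64(485), np.int64(-134), np
[... 1923 characters left out ...]
116), np.int64(22), 6, 208), (284, np.int64(503), np.int64(-119), np.int64(20), 5, 153), (288, np.int64(509), np.int64(-124), np.int64(21), 4, 116), (292, np.int64(511), np.int64(-133), np.int64(28), 114, 123)]
279 [(280, np.int64(492), np.int64(-120), np.int64(20), 7, 209), (284, np.int64(498), np.int64(-125), np.int64(20), 5, 206), (288, np.int64(504), np.int64(-130), np.int64(21), 6, 185), (292, np.int64(511), np.int64(-134), np.int64(19), 6, 92)]
282 [(280, np.int64(489), np.int64(-125), np.int64(18), 80, 168), (284, np.int64(493), np.int64(-131), np.int64(20), 6, 209), (288, np.int64(501), np.int64(-134), np.int64(18), 5, 206), (292, np.int64(505), np.int64(-140), np.int64(22), 7, 153)]
```

```bash
python3 -m crank '[[0,0,0,0,0,0,0.03],[0,0,0,0,0,0,0.03],[0,0,0,0,0,0,0.03],[0,0,0,0,0,0,0.045],[0,0,0,0,0,0,0.06],[0,0,0,0,0,0,0.0854],[0,0,0,0,0,0,0.0854],[0,0,0,0,0,0,0.0854],[0,0,0,0,0,0,0.0854],[0,0,0,0,0,0,0.0854]]' >/dev/null; echo skip
```

```text
skip
```

```bash
python3 - <<'E'
from h import *
o=ctrl.get_obs(); print(o["time"],o["tcp_pos"],o["grip_width"],o["wrist_force"])
S=read_camera("side"); W=cloud(S); np.savez("s2.npz",**S)
p=proj(S,o["tcp_pos"]); print(p)
b=S["image"][170:320,230:370].copy(); b=cv2.resize(b,(560,600),interpolation=cv2.INTER_CUBIC)
cv2.circle(b,(int((p[0]-230)*4),int((p[1]-170)*4)),5,(255,0,0),1)
cv2.imwrite("pics/g2.png",b[...,::-1])
E
```

```text
5.25 [ 0.53366072 -0.11909545  0.04330663] 0.08562391800071706 [ 0.36418006 -0.69758354 -0.31914294]
[296.89328548 260.47127469]
```

View pics/g2.png

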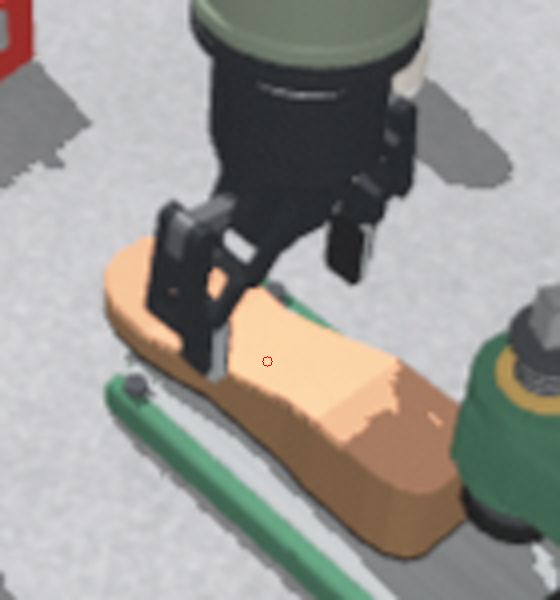

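Side close-up: the fingers are open, with the near tip at crop (215,375) and the far tip at (350,275). They look higher than the reported TCP implies, so I'll measure the tip heights.

```bash
python3 - <<'E'
from h import *
S=dict(np.load("s2.npz")); W=cloud(S);H=hsv(S)
for (a,b) in((215,375),(210,365),(205,350),(222,360),(350,275),(355,262),(345,255),(368,240)):
    u,v=int(230+a/4),int(170+b/4); print(a,b,np.round(W[v,u]*1000),H[v,u])
m=(H[...,2]<160)&(H[...,1]<60)&(abs(W[...,0]-.53)<.07)&(abs(W[...,1]+.119)<.025)&(W[...,2]>.03)
for lo in range(40,130,8):
    P=W[m&(W[...,2]>lo/1000)&(W[...,2]<(lo+8)/1000)]*1000
    if len(P): print(lo,len(P),np.round(P.min(0)),np.round(P.max(0)))
for X in((.491,-.119,.04),(.491,-.119,.05),(.491,-.119,.06),(.576,-.113,.04),(.576,-.113,.06)): print(X,(proj(S,X)-[230,170])*4)
E
```

```text
215 375 [ 486. -132.   80.] [102   9 142]
210 365 [ 487. -129.   82.] [105  16  63]
205 350 [ 483. -129.   96.] [98 22 47]
222 360 [ 489. -134.   88.] [ 98   7 145]
350 275 [ 577. -124.   81.] [130  19  41]
355 262 [ 578. -125.   90.] [120  14  36]
345 255 [ 577. -120.   92.] [135  13  39]
368 240 [ 585. -127.  101.] [ 98   8 122]
40 2 [ 510. -114.   44.] [ 510. -112.   48.]
72 24 [ 484. -134.   75.] [ 582. -107.   80.]
80 58 [ 478. -134.   80.] [ 591. -106.   88.]
88 74 [ 478. -134.   88.] [ 591. -106.   96.]
96 64 [ 478. -135.   96.] [ 592. -106.  104.]
104 58 [ 479. -134.  104.] [ 591. -106.  112.]
112 51 [ 466. -136.  112.] [ 597. -109.  120.]
120 105 [ 460. -138.  120.] [ 599. -110.  128.]
128 144 [ 460. -139.  128.] [ 600. -110.  136.]
(0.491, -0.119, 0.04) [198.36942161 407.82957066]
(0.491, -0.119, 0.05) [199.20498295 393.7153452 ]
(0.491, -0.119, 0.06) [200.05395864 379.3745259 ]
(0.576, -0.113, 0.04) [323.48064476 320.15105453]
(0.576, -0.113, 0.06) [326.96996049 291.93627404]
```

Measured tips sit at about z = 0.075 when open, roughly 35 mm higher than the reported TCP and tip_extent imply. They passed over the wedge without touching it. I'll trust the measurement and go 36 mm lower.

```bash
python3 -m crank '[[0,0,0.012,0,0,0,0.0854],[0,0,0.012,0,0,0,0.0854],[0,0,0.012,0,0,0,0.0854],[0,0,0,0,0,0,0.04],[0,0,0,0,0,0,0.04],[0,0,0,0,0,0,0.04],[0,0,0,0,0,0,0.04],[0,0,0,0,0,0,0.04],[0,0,0,0,0,0,0.04],[0,0,0,0,0,0,0.04]]'
```

```text
time: 6.55
tcp_pos: [0.5339, -0.1191, 0.0077]
tool_rot: [3.14, 0.107, 0.001]
wrist_force: [-0.0, 1.1, 6.2]
grip_width: 0.053
```

The wedge is gripped at 53 mm. Next I'll slide it in along tool y.

```bash
python3 -m crank '[[0,0.01,0,0,0,0,0.04],[0,0.012,0,0,0,0,0.04],[0,0.012,0,0,0,0,0.04],[0,0.01,0,0,0,0,0.04],[0,0.004,0,0,0,0,0.04],[0,0.001,0,0,0,0,0.04],[0,0.001,0,0,0,0,0.04],[0,0.001,0,0,0,0,0.04],[0,0.001,0,0,0,0,0.04],[0,0,0,0,0,0,0.04]]'
```

```text
time: 7.8
tcp_pos: [0.5375, -0.1699, 0.0077]
tool_rot: [-3.138, -0.108, -0.001]
wrist_force: [-0.4, 7.1, 8.0]
grip_width: 0.0533
```

```bash
python3 -m crank '[[0,0.001,0,0,0,0,0.04],[0,0.001,0,0,0,0,0.04],[0,0.001,0,0,0,0,0.04],[0,0.001,0,0,0,0,0.04],[0,0,0,0,0,0,0.04],[0,0,0,0,0,0,0.04],[0,0,0,0,0,0,0.04],[0,0,0,0,0,0,0.04],[0,0,0,0,0,0,0.04],[0,0,0,0,0,0,0.04]]'
python3 - <<'E'
from h import *
S=read_camera("side"); H=hsv(S);W=cloud(S); np.savez("s3.npz",**S)
b=cv2.resize(S["image"][220:384,250:430],(720,600)[:1]+(656,),interpolation=cv2.INTER_CUBIC)[:600]
cv2.imwrite("pics/g3.png",b[...,::-1])
m=(H[...,0]>3)&(H[...,0]<20)&(H[...,1]>70)&(W[...,2]>.035)&(W[...,2]<.075)&(W[...,1]<-.1)&(W[...,1]>-.32)&(W[...,0]>.45)&(W[...,0]<.6)
P=W[m]; print(P[:,1].min(), np.round(P[P[:,1].argsort()[:8]]*1000))
E
```

```text
time: 9.05
tcp_pos: [0.5378, -0.1739, 0.0077]
tool_rot: [-3.139, -0.108, -0.001]
wrist_force: [-1.1, 7.4, 8.8]
grip_width: 0.0529
-0.29110069204715516 [[ 526. -291.   41.]
 [ 527. -291.   48.]
 [ 526. -291.   44.]
 [ 525. -291.   47.]
 [ 530. -291.   48.]
 [ 545. -290.   49.]
 [ 526. -290.   37.]
 [ 533. -290.   47.]]
```

```bash
python3 -m crank '[[0,0.001,0,0,0,0,0.04],[0,0.001,0,0,0,0,0.04],[0,0,0,0,0,0,0.04],[0,0,0,0,0,0,0.04],[0,0,0,0,0,0,0.04],[0,0,0,0,0,0,0.04],[0,0,0,0,0,0,0.04],[0,0,0,0,0,0,0.04],[0,0,0,0,0,0,0.04],[0,0,0,0,0,0,0.04]]'
```

```text
time: 10.35
tcp_pos: [0.5379, -0.1758, 0.0077]
tool_rot: [-3.138, -0.108, -0.001]
wrist_force: [-0.2, 6.8, 8.2]
grip_width: 0.0529
```

View pics/g3.png

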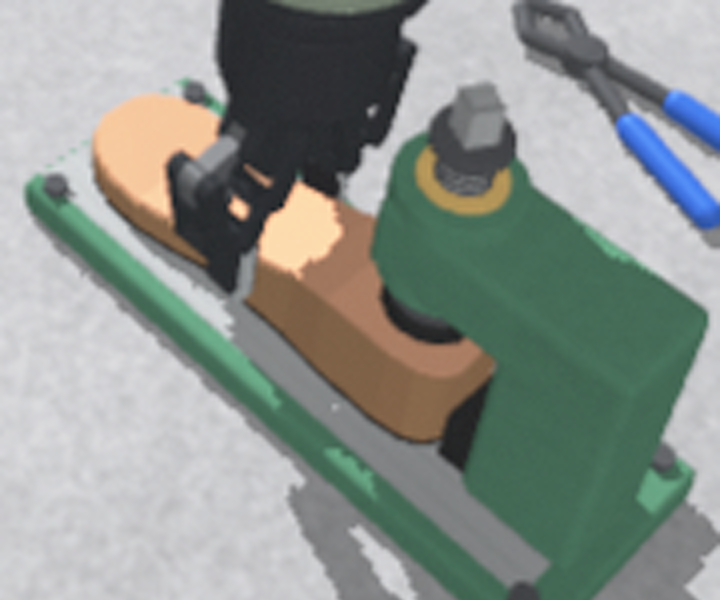

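Side crop: the heel is under the boss and close to the black stop at crop (465,420). Force has not risen yet, so I'll keep pushing.

```bash
python3 -m crank '[[0,0.001,0,0,0,0,0.04],[0,0.001,0,0,0,0,0.04],[0,0.001,0,0,0,0,0.04],[0,0,0,0,0,0,0.04],[0,0,0,0,0,0,0.04],[0,0,0,0,0,0,0.04],[0,0,0,0,0,0,0.04],[0,0,0,0,0,0,0.04],[0,0,0,0,0,0,0.04],[0,0,0,0,0,0,0.04]]'
```

```text
time: 11.6
tcp_pos: [0.5379, -0.176, 0.0077]
tool_rot: [-3.134, -0.11, 0.001]
wrist_force: [-3.3, 24.5, 15.3]
grip_width: 0.0529
```

The wrist force rose from 7 to 24.5 N with no further travel, so the heel has met the stop at a wedge position that matches home. Next I'll relax, open, rise and move toward the key.

```bash
python3 -m crank '[[0,-0.0025,0,0,0,0,0.04],[0,0,0,0,0,0,0.0854],[0,0,0,0,0,0,0.0854],[0,0,0,0,0,0,0.0854],[0,0,-0.045,0,0,0,0.0854],[0,0,-0.055,0,0,0,0.0854],[0,0,-0.055,0,0,0,0.0854],[0,0,0,0,0,-0.164,0.0854],[0.0075,-0.0592,0,0,0,0,0.06],[0.0075,-0.0592,0,0,0,0,0.04]]'
python3 -m crank '[[0.0075,-0.0592,0,0,0,0,0.04],[0.0075,-0.0592,0,0,0,0,0.04],[0.0075,-0.0592,0,0,0,0,0.04],[0.0075,-0.0592,0,0,0,0,0.04],[0.0075,-0.0592,0,0,0,0,0.04],[0,0,0.02,0,0,0,0.04],[0,0,0,0,0,0,0.04],[0,0,0,0,0,0,0.04],[0,0,0,0,0,0,0.04],[0,0,0,0,0,0,0.04]]'
python3 - <<'E'
from h import *
o=ctrl.get_obs(); S=read_camera("side");T=read_camera("top"); np.savez("s4.npz",**S); np.savez("t4.npz",**T)
for n,c in(("s",S),("t",T)):
    W=cloud(c); k=(abs(W[...,0]-.494)<.08)&(abs(W[...,1]-.24)<.06)&(W[...,2]>.12)&(W[...,2]<.3)
    print(n)
    P=W[k]
    for lo in range(120,240,8):
        Q=P[(P[:,2]>lo/1000)&(P[:,2]<lo/1000+.008)]*1000
        if len(Q): print(lo,len(Q),np.round(Q.min(0)),np.round(Q.max(0)))
W=cloud(T);H=hsv(T); m=(H[...,0]>3)&(H[...,0]<20)&(H[...,1]>70)&(W[...,2]>.03)&(W[...,2]<.08)&(W[...,0]>.45)&(W[...,0]<.6)&(W[...,1]<0)
for u in range(np.nonzero(m)[1].min(),400,8):
    r=np.nonzero(m[:,u])[0]
    if len(r)>3:
        z=np.median(W[r,u,2][m[r,u]]); a=ray(T,u,r.min()-.5,z); b=ray(T,u,r.max()+.5,z); mm=(a+b)/2; print(u,np.round(z*1000),np.round(mm[:2]*1000,1),"off axis mm",round(1000*(mm[0]-(.543-.0679*(mm[1]+.2585))),1))
b=cv2.resize(S["image"][80:220,110:290],(720,560),interpolation=cv2.INTER_CUBIC); cv2.imwrite("pics/k1.png",b[...,::-1])
E
```

```text
time: 12.85
tcp_pos: [0.5246, -0.0578, 0.1623]
tool_rot: [-3.121, -0.361, -0.0]
wrist_force: [1.5, 0.7, -0.2]
grip_width: 0.0518
time: 14.1
tcp_pos: [0.4937, 0.2376, 0.1427]
tool_rot: [-3.12, -0.363, -0.001]
wrist_force: [1.3, -0.4, 0.3]
grip_width: 0.04
s
160 22 [466. 220. 162.] [521. 252. 167.]
168 60 [460. 219. 168.] [528. 251. 176.]
176 64 [460. 221. 176.] [528. 254. 184.]
184 65 [460. 220. 184.] [528. 252. 192.]
192 63 [460. 220. 192.] [528. 250. 200.]
200 57 [456. 217. 200.] [539. 255. 208.]
208 129 [442. 212. 208.] [547. 259. 216.]
216 138 [439. 213. 216.] [552. 258. 224.]
224 140 [436. 211. 224.] [552. 258. 232.]
232 168 [433. 210. 232.] [556. 260. 240.]
t
160 2 [468. 224. 164.] [517. 231. 164.]
168 10 [461. 219. 168.] [514. 229. 175.]
176 10 [462. 220. 176.] [475. 223. 183.]
184 6 [461. 219. 184.] [474. 223. 192.]
192 3 [462. 220. 193.] [475. 221. 198.]
200 9 [458. 217. 204.] [473. 222. 208.]
208 58 [445. 213. 208.] [467. 233. 216.]
216 25 [443. 212. 216.] [466. 228. 224.]
224 33 [441. 212. 224.] [479. 227. 232.]
232 23 [437. 211. 232.] [554. 239. 240.]
290 39.0 [538.6 -69.8] off axis mm 8.4
298 39.0 [532.3 -87.1] off axis mm 0.9
306 39.0 [ 531.6 -105.3] off axis mm -1.0
314 40.0 [ 531.8 -123.4] off axis mm -2.0
322 42.0 [ 531.8 -141.2] off axis mm -3.2
330 46.0 [ 535.  -159.2] off axis mm -1.3
338 52.0 [ 534.5 -176.1] off axis mm -2.9
346 57.0 [ 536.3 -193.2] off axis mm -2.3
354 64.0 [ 536.8 -209.8] off axis mm -2.9
362 68.0 [ 537.7 -226.6] off axis mm -3.2
370 69.0 [ 520.1 -241.3] off axis mm -21.7
378 69.0 [ 514.9 -257.9] off axis mm -28.1
```

View pics/k1.png

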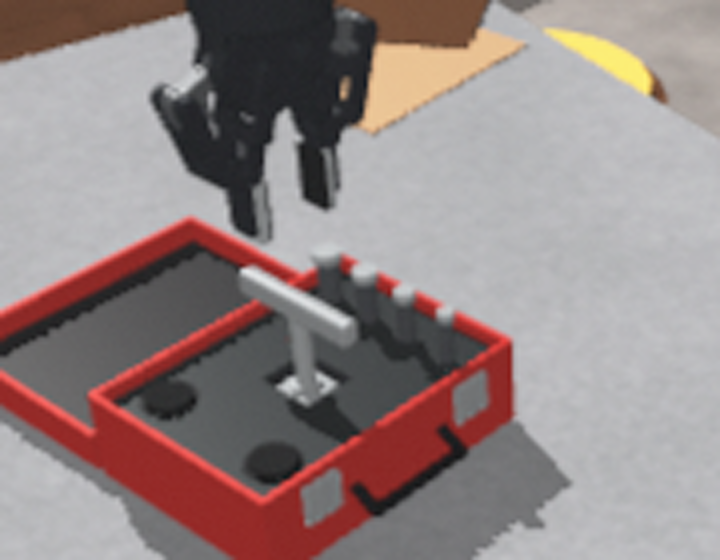

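View: the open fingers are centred over the crossbar at crop (300,300), the key is upright and the case is undisturbed. Tips are at z = 0.163 for TCP 0.1427. Next I'll descend to the bar, grip it and re-check the wedge's lateral offset from both edges.

```bash
python3 -m crank '[[0,-0.002,0.019,0,0,0,0.04],[0,0,0.019,0,0,0,0.04],[0,0,0.019,0,0,0,0.04],[0,0,0.019,0,0,0,0.04],[0,0,0,0,0,0,0.005],[0,0,0,0,0,0,0.005],[0,0,0,0,0,0,0.005],[0,0,0,0,0,0,0.005],[0,0,0,0,0,0,0.005],[0,0,0,0,0,0,0.005]]'
python3 - <<'E'
from h import *
S=dict(np.load("s4.npz"));T=dict(np.load("t4.npz")); T0=dict(np.load("top0.npz"))
for n,c in(("now",T),("before",T0)):
  W=cloud(c);H=hsv(c); m=(H[...,0]>3)&(H[...,0]<20)&(H[...,1]>70)&(W[...,2]>.03)&(W[...,2]<.08)&(W[...,0]>.45)&(W[...,0]<.6)&(W[...,1]<0)
  print(n)
  for u in range(282,368,7):
    r=np.nonzero(m[:,u])[0]
    if len(r)>3:
        z=np.median(W[r,u,2]); a=ray(T,u,r.min()-.5,z); b=ray(T,u,r.max()+.5,z)
        f=lambda p: round(1000*(.9977*(p[0]-.543)+.0677*(p[1]+.2585)),1)
        g=lambda p: round(1000*(.0677*(p[0]-.543)-.9977*(p[1]+.2585)),1)
        print(u,round(z*1000),"bed x",g(a),g(b),"lateral",f(a),f(b),r.min(),r.max(),(H[r.min()-1,u]),(H[r.max()+1,u]))
# boss lateral : green pts z .145-.158 near spindle; arm edges
for n,c in(("top",T),("side",S)):
  W=cloud(c);H=hsv(c)
  g=(H[...,0]>60)&(H[...,0]<95)&(H[...,1]>80)&(W[...,2]>.135)&(W[...,2]<.16)&(W[...,1]<-.2)
  P=W[g]; lat=.9977*(P[:,0]-.543)+.0677*(P[:,1]+.2585); bx=.0677*(P[:,0]-.543)-.9977*(P[:,1]+.2585)
  for lo in range(-30,100,15):
    q=lat[(bx>lo/1e3)&(bx<lo/1e3+.015)]*1000
    if len(q): print(n,lo,np.round(np.percentile(q,[1,99]),1),len(q))
E
```

```text
time: 15.45
tcp_pos: [0.4935, 0.24, 0.0668]
tool_rot: [-3.12, -0.363, -0.002]
wrist_force: [4.3, -0.2, 6.8]
grip_width: 0.0115
now
296 39 bed x -170.5 -181.6 lateral 29.7 -26.2 203 227 [ 15   3 172] [ 12  58 127]
303 39 bed x -153.6 -167.1 lateral 33.7 -33.4 200 229 [150   2 167] [ 12  59 126]
310 39 bed x -137.3 -151.6 lateral 33.3 -36.1 199 229 [ 15  18 168] [ 12  54 109]
317 41 bed x -122.0 -135.6 lateral 30.2 -34.6 199 227 [ 13  37 172] [ 13  86 146]
324 42 bed x -106.7 -119.5 lateral 27.2 -33.0 199 225 [ 13  36 175] [ 13  65 102]
331 47 bed x -91.6 -103.6 lateral 26.0 -29.6 198 222 [ 15  18 171] [ 11  47 113]
338 52 bed x -76.7 -88.9 lateral 24.7 -30.5 197 221 [ 11  57 187] [ 10  14 109]
345 57 bed x -61.6 -74.0 lateral 25.6 -29.4 195 219 [ 14  35 174] [ 14 102 100]
352 62 bed x -46.6 -59.6 lateral 26.5 -30.4 193 218 [  0   3 171] [14 76 87]
359 67 bed x -31.6 -45.7 lateral 27.5 -33.5 191 218 [ 13  39 175] [15 51 90]
366 69 bed x -16.0 -30.9 lateral 28.9 -34.2 189 217 [105   3 168] [15 46 89]
before
282 39 bed x -201.9 -215.1 lateral 35.2 -34.0 203 233 [ 48  55 126] [  8  14 144
[... 629 characters left out ...]
[13 97 79]
345 69 bed x -63.6 -77.3 lateral 28.1 -32.7 193 220 [ 13  36 161] [14 97 79]
352 69 bed x -48.0 -61.9 lateral 27.6 -33.3 192 219 [ 13  33 160] [14 58 93]
359 69 bed x -33.1 -45.8 lateral 22.8 -31.5 193 217 [ 19  13 160] [  8   9 109]
top -30 [-24.4  23.8] 143
top -15 [-27.5  28.1] 82
top 0 [-27.1  27. ] 55
top 15 [-27.5  28.4] 86
top 30 [-27.2  26.4] 195
top 45 [-27.4  26. ] 195
top 60 [-27.4  24. ] 188
top 75 [-27.3  24.7] 199
top 90 [-26.3  24.3] 66
side -30 [-24.3   7.6] 54
side -15 [-26.4 -12.9] 107
side 0 [-26.1  24.8] 130
side 15 [-26.3  24.6] 300
side 30 [-26.5  24.3] 291
side 45 [-25.9  24.8] 310
side 60 [-26.1  25. ] 321
side 75 [-26.4  24.6] 332
side 90 [-25.7  24.5] 255
```

The wedge's lateral error is within about 1.5 mm from its clean far edge, because the near edge also includes the shaded side wall. The key is held at 11.5 mm. Next I'll twist it out.

```bash
cat > foam.py <<'E'
from h import *
o=ctrl.get_obs(); S=read_camera("side"); W=cloud(S);H=hsv(S)
q=W-np.array([.494,.2395,0]); a=np.radians(13.4); kx=q[...,0]*np.cos(a)+q[...,1]*np.sin(a); ky=-q[...,0]*np.sin(a)+q[...,1]*np.cos(a)
m=(abs(kx)<.085)&(abs(ky)<.06)&(H[...,2]<90)&(W[...,2]>.035)&(W[...,2]<.075)&(kx<.04)
k=(H[...,2]>130)&(H[...,1]<40)&(abs(kx)<.025)&(abs(ky)<.04)&(W[...,2]>.03)&(W[...,2]<.2)
print("foam z",np.percentile(W[m][:,2],[25,50,75]).round(4),m.sum(),"key zs",np.percentile(W[k][:,2],[2,98]).round(3) if k.sum() else None,"F",o["wrist_force"].round(1),"tz",o["ft_torque"].round(2),"tcp",o["tcp_pos"].round(4),o["grip_width"].round(4))
E
python3 foam.py
python3 -m crank '[[0,0,0,0,0,0.125,0.005],[0,0,0,0,0,0.125,0.005],[0,0,-0.0008,0,0,-0.167,0.005],[0,0,-0.0008,0,0,-0.167,0.005],[0,0,-0.0008,0,0,-0.167,0.005],[0,0,-0.0008,0,0,0.167,0.005],[0,0,-0.0008,0,0,0.167,0.005],[0,0,-0.0008,0,0,0.167,0.005],[0,0,0,0,0,-0.125,0.005],[0,0,0,0,0,-0.125,0.005]]'
python3 foam.py
```

```text
time: 16.75
tcp_pos: [0.4923, 0.2398, 0.0708]
tool_rot: [3.119, 0.37, -0.002]
wrist_force: [1.7, -0.9, -7.0]
grip_width: 0.0108Traceback (most recent call last):
  File "foam.py", line 6, in <module>
    print("foam z",np.percentile(W[m][:,2],[25,50,75]).round(4),m.sum(),"key zs",np.percentile(W[k][:,2],[2,98]).round(3) if k.sum() else None,"F",o["wrist_force"].round(1),"tz",o["ft_torque"].round(2),"tcp",o["tcp_pos"].round(4),o["grip_width"].round(4))
                                                                                                                                                                                                                                      ^^^^^^^^^^^^^^^^^^^^^
AttributeError: 'float' object has no attribute 'round'
Traceback (most recent call last):
  File "foam.py", line 6, in <module>
    print("foam z",np.percentile(W[m][:,2],[25,50,75]).round(4),m.sum(),"key zs",np.percentile(W[k][:,2],[2,98]).round(3) if k.sum() else None,"F",o["wrist_force"].round(1),"tz",o["ft_torque"].round(2),"tcp",o["tcp_pos"].round(4),o["grip_width"].round(4))
                                                                                                                                                                                                                                      ^^^^^^^^^^^^^^^^^^^^^
AttributeError: 'float' object has no attribute 'round'
```

```bash
sed -i 's/,o\["grip_width"\].round(4))/,o["grip_width"])/' foam.py
python3 foam.py
python3 - <<'E'
from h import *
import h
# same foam statistic on the picture before the twist
S=dict(np.load("s4.npz")); W=cloud(S);H=hsv(S)
q=W-np.array([.494,.2395,0]); a=np.radians(13.4); kx=q[...,0]*np.cos(a)+q[...,1]*np.sin(a); ky=-q[...,0]*np.sin(a)+q[...,1]*np.cos(a)
m=(abs(kx)<.085)&(abs(ky)<.06)&(H[...,2]<90)&(W[...,2]>.035)&(W[...,2]<.075)&(kx<.04)
print("before",np.percentile(W[m][:,2],[25,50,75]).round(4),m.sum())
E
```

```text
foam z [0.0505 0.0514 0.0526] 988 key zs [0.048 0.127] F [ 1.  -0.1 -7. ] tz [ 0.   -0.12 -0.1 ] tcp [0.4924 0.2396 0.0708] 0.01103392052468587
before [0.0504 0.0514 0.0526] 1046
```

The foam has not moved (median 51.4 mm before and after) and the key is up about 4 mm. I'll continue.

```bash
python3 -m crank '[[0,0,-0.0006,0,0,0.125,0.005],[0,0,-0.0006,0,0,0.125,0.005],[0,0,-0.0009,0,0,-0.167,0.005],[0,0,-0.0009,0,0,-0.167,0.005],[0,0,-0.0009,0,0,-0.167,0.005],[0,0,-0.0009,0,0,0.167,0.005],[0,0,-0.0009,0,0,0.167,0.005],[0,0,-0.0009,0,0,0.167,0.005],[0,0,-0.0006,0,0,-0.125,0.005],[0,0,-0.0006,0,0,-0.125,0.005]]'
python3 foam.py
```

```text
time: 18.1
tcp_pos: [0.4923, 0.2398, 0.0784]
tool_rot: [3.12, 0.365, -0.003]
wrist_force: [0.3, -1.1, -11.7]
grip_width: 0.0107
foam z [0.0509 0.0518 0.0529] 968 key zs [0.055 0.125] F [  0.3  -1.1 -11.7] tz [-0.1  -0.17 -0.15] tcp [0.4923 0.2398 0.0784] 0.010672229451525822
```

```bash
python3 -m crank '[[0,0,0,0,0,0.125,0.005],[0,0,-0.0004,0,0,0.125,0.005],[0,0,-0.0009,0,0,-0.167,0.005],[0,0,-0.0009,0,0,-0.167,0.005],[0,0,-0.0009,0,0,-0.167,0.005],[0,0,-0.0009,0,0,0.167,0.005],[0,0,-0.0009,0,0,0.167,0.005],[0,0,-0.0009,0,0,0.167,0.005],[0,0,0,0,0,-0.125,0.005],[0,0,0,0,0,-0.125,0.005]]'
python3 foam.py
python3 -m crank '[[0,0,-0.0004,0,0,0.125,0.005],[0,0,-0.0006,0,0,0.125,0.005],[0,0,-0.0009,0,0,-0.167,0.005],[0,0,-0.0009,0,0,-0.167,0.005],[0,0,-0.0009,0,0,-0.167,0.005],[0,0,-0.0009,0,0,0.167,0.005],[0,0,-0.0009,0,0,0.167,0.005],[0,0,-0.0009,0,0,0.167,0.005],[0,0,0,0,0,-0.125,0.005],[0,0,0,0,0,-0.125,0.005]]'
python3 foam.py
```

```text
time: 19.4
tcp_pos: [0.4924, 0.2398, 0.0845]
tool_rot: [3.12, 0.362, -0.002]
wrist_force: [0.2, 0.4, -5.3]
grip_width: 0.011
foam z [0.0507 0.0516 0.0527] 954 key zs [0.061 0.138] F [ 0.2  0.4 -5.3] tz [-0.17  0.03 -0.1 ] tcp [0.4924 0.2398 0.0845] 0.011036340235040994
time: 20.7
tcp_pos: [0.4928, 0.2399, 0.091]
tool_rot: [3.121, 0.36, -0.001]
wrist_force: [0.8, -0.7, -3.8]
grip_width: 0.0108
foam z [0.0506 0.0514 0.0528] 937 key zs [0.067 0.14 ] F [ 0.8 -0.7 -3.8] tz [-0.15 -0.14 -0.1 ] tcp [0.4928 0.2399 0.091 ] 0.010846000663984364
```

```bash
python3 -m crank '[[0,0,-0.0006,0,0,0.125,0.005],[0,0,-0.0008,0,0,0.125,0.005],[0,0,-0.001,0,0,-0.167,0.005],[0,0,-0.001,0,0,-0.167,0.005],[0,0,-0.001,0,0,-0.167,0.005],[0,0,-0.001,0,0,0.167,0.005],[0,0,-0.001,0,0,0.167,0.005],[0,0,-0.001,0,0,0.167,0.005],[0,0,-0.0008,0,0,-0.125,0.005],[0,0,-0.0008,0,0,-0.125,0.005]]'
python3 foam.py
python3 - <<'E'
from h import *
# spindle square angle and centre, from pictures taken while the arm is away
from scipy.optimize import minimize_scalar
for n in("top0","t4","side0","s4"):
    c=dict(np.load(n+".npz")); W=cloud(c)
    q=W-np.array([.543,-.2585,0]); r=np.hypot(q[...,0],q[...,1])
    k=(r<.02)&(W[...,2]>.185)&(W[...,2]<.21); P=W[k]
    N=P[P[:,2]>P[:,2].max()-.0025]
    print(n,k.sum(),"rect",rect(P[:,:2]),"top",len(N),rect(N[:,:2]),P[:,2].max().round(4))
    # angle of side faces by normals: neighbours on the vertical part
    for lo,hi in((.183,.196),):
        Q=W[(r<.02)&(W[...,2]>lo)&(W[...,2]<hi)]; 
        if len(Q)>6: print("  body",len(Q),rect(Q[:,:2]),np.round(Q[:12]*1000,1).tolist() if n in("side0",) else "")
E
```

```text
time: 22.0
tcp_pos: [0.4928, 0.24, 0.1001]
tool_rot: [-3.121, -0.359, 0.001]
wrist_force: [0.7, -0.3, -3.2]
grip_width: 0.0111
foam z [0.0505 0.0515 0.0528] 911 key zs [0.076 0.147] F [ 0.7 -0.3 -3.2] tz [-0.02 -0.01  0.01] tcp [0.4928 0.24   0.1001] 0.011113249714512092
top0 79 rect [ 543.  -258.3   14.6   13.6   63.8] top 22 [ 542.9 -257.5   12.8   11.3   57.6] 0.2017
  body 30 [ 541.4 -254.5   19.3    9.4   22.3] 
t4 79 rect [ 543.  -258.4   14.6   13.5   65.5] top 23 [ 544.2 -257.7   10.3   12.    71.3] 0.2018
  body 34 [ 541.1 -256.6   18.    10.    41.7] 
side0 138 rect [ 544.8 -258.7   14.6   14.9   64.6] top 29 [ 544.4 -258.5   11.8   10.8   66.8] 0.2022
  body 80 [ 540.7 -259.8   10.6   19.4   22.2] [[541.3, -249.1, 192.3], [540.9, -251.1, 194.2], [541.2, -249.6, 190.6], [541.4, -251.2, 191.8], [542.2, -249.3, 187.6], [540.8, -251.9, 190.7], [539.0, -254.7, 194.1], [538.8, -256.6, 195.8], [540.9, -250.5, 187.2], [540.2, -252.7, 189.5], [538.6, -255.4, 192.8], [539.3, -256.7, 193.5]]
s4 137 rect [ 544.7 -258.1   15.1   14.6   66.5] top 38 [ 544.9 -258.6   11.    11.2   66.7] 0.202
  body 81 [ 540.9 -259.8   11.2   19.6   24.2]
```

The key is free (Fz −3.2 N, about its weight) and the foam is at its starting level. The spindle square is centred near (0.544, −0.2585), its flats lie at −24.5° and its top is at z = 0.202, so θ ≈ 0.50. Next I'll carry the key above it.

```bash
python3 -m crank '[[0,0,-0.0587,0,0,0.164,0.005],[0,0,-0.0587,0,0,0.164,0.005],[0,0,-0.0587,0,0,0.164,0.005],[0,0,0,0,0,0.164,0.005],[0.0281,0.0481,0,0,0,0,0.005],[0.0281,0.0481,0,0,0,0,0.005],[0.0281,0.0481,0,0,0,0,0.005],[0.0281,0.0481,0,0,0,0,0.005],[0.0281,0.0481,0,0,0,0,0.005],[0.0281,0.0481,0,0,0,0,0.005]]'
python3 -m crank '[[0.0281,0.0481,0,0,0,0,0.005],[0.0281,0.0481,0,0,0,0,0.005],[0.0281,0.0481,0,0,0,0,0.005],[0,0,0,0,0,0,0.005],[0,0,0,0,0,0,0.005],[0,0,0,0,0,0,0.005],[0,0,0,0,0,0,0.005],[0,0,0,0,0,0,0.005],[0,0,0,0,0,0,0.005],[0,0,0,0,0,0,0.005]]'
python3 - <<'E'
from h import *
S=read_camera("side");T=read_camera("top"); np.savez("s5.npz",**S); np.savez("t5.npz",**T); o=ctrl.get_obs(); print(o["joint_pos"].round(2))
p=proj(S,(.544,-.2585,.22)); t=proj(T,(.544,-.2585,.22)); print(p,t)
b=cv2.resize(S["image"][190:290,330:410],(400,500),interpolation=cv2.INTER_CUBIC)
a=cv2.resize(T["image"][150:230,340:404],(400,500),interpolation=cv2.INTER_CUBIC)
cv2.imwrite("pics/i1.png",np.hstack([b,a])[...,::-1])
W=cloud(S); q=W-np.array([.544,-.2585,0]); r=np.hypot(q[...,0],q[...,1]); 
for lo in range(184,330,6):
    Q=W[(r<.03)&(W[...,2]>lo/1e3)&(W[...,2]<lo/1e3+.006)]*1000
    if len(Q): print(lo,len(Q),rect(Q[:,:2]/1000),np.round(Q.mean(0)))
E
```

```text
time: 23.3
tcp_pos: [0.528, -0.0937, 0.2764]
tool_rot: [-3.067, 0.671, -0.0]
wrist_force: [1.1, 0.3, -2.2]
grip_width: 0.0108
time: 24.55
tcp_pos: [0.5454, -0.2587, 0.2762]
tool_rot: [3.071, -0.661, -0.0]
wrist_force: [-0.3, -0.2, -2.2]
grip_width: 0.0112
[ 0.21  0.73  0.41  1.27 -0.29  1.2   0.2 ]
[372.11078626 233.77727776] [399.89930854 184.11898792]
184 41 [ 540.8 -259.3   10.4   19.6   16.6] [ 541. -261.  187.]
190 37 [ 541.1 -259.3    9.2   19.5   19.4] [ 541. -260.  193.]
196 69 [ 544.4 -258.2   13.4   13.3   65.6] [ 543. -259.  199.]
202 1 [ 542.5 -253.9    0.     0.     0. ] [ 542. -254.  202.]
220 10 [ 537.1 -259.1   11.1   26.9   10.5] [ 537. -259.  225.]
226 82 [ 539.  -262.1   18.6   36.    23.2] [ 540. -264.  229.]
232 77 [ 538.9 -261.8   19.2   35.5   22.7] [ 540. -263.  235.]
238 79 [ 538.9 -261.5   18.6   36.3   21.1] [ 539. -263.  241.]
244 83 [ 539.3 -261.5   18.3   36.7   20.9] [ 540. -263.  247.]
250 154 [ 547.3 -258.4   28.1   27.8   63.6] [ 542. -262.  254.]
256 92 [ 547.6 -257.5   24.    20.    71.9] [ 544. -260.  258.]
262 32 [ 544.2 -260.6    5.4   11.7   40.2] [ 543. -261.  265.]
268 28 [ 543.3 -260.6    5.8   11.4   30.6] [ 543. -261.  272.]
274 25 [ 544.  -261.2    4.4   10.9   47.2] [ 543. -261.  277.]
280 29 [ 543.3 -260.1    5.1   11.4   27.3] [ 543. -261.  283.]
286 19 [ 543.8 -262.3    2.4    9.9   58. ] [ 544. -263.  288.]
292 19 [ 538.3 -263.7    9.3   14.1   58.8] [ 536. -262.  296.]
298 36 [ 541.7 -265.4   14.1   37.1   48.8] [ 533. -262.  301.]
304 80 [ 537.  -269.5   29.6   40.1   47.7] [ 533. -263.  307.]
310 107 [ 539.1 -261.9   34.3   35.2   18.3] [ 535. -266.  313.]
316 223 [ 543.3 -265.8   32.7   41.7    5.2] [ 539. -269.  319.]
322 112 [ 545.1 -261.5   18.6   38.9   65.3] [ 541. -264.  325.]
328 97 [ 541.2 -264.3   22.4   32.6   83.7] [ 544. -265.  331.]
```

View pics/i1.png

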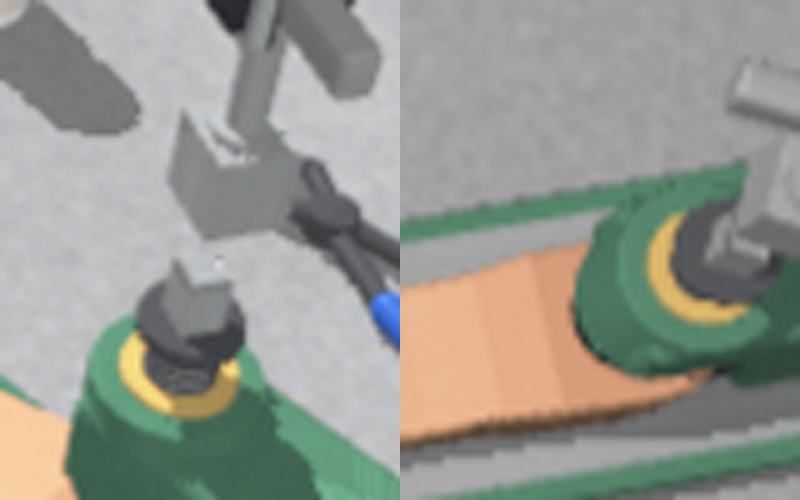

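Both crops: the socket block hangs above the square with its faces parallel to it, at about the right yaw, and roughly 2 mm too far in +x. I'll cross-check the relative offset in the top camera.

```bash
python3 - <<'E'
from h import *
T=dict(np.load("t5.npz"));S=dict(np.load("s5.npz"));a=np.radians(-24.4)
ex=np.array([np.cos(a),np.sin(a)]); ey=np.array([np.sin(a),-np.cos(a)]) # tool x,y
for n,c in(("top",T),("side",S)):
    W=cloud(c)
    for lab,lo,hi,R in(("square",.184,.196,.02),("sqtop",.1995,.204,.02),("block",.228,.250,.03),("blocktop",.2525,.2575,.03),("bartop",.317,.324,.06)):
        q=W[...,:2]-np.array([.544,-.2585]); k=(np.hypot(q[...,0],q[...,1])<R)&(W[...,2]>lo)&(W[...,2]<hi)
        P=q[k]*1000
        if len(P)<5: print(n,lab,len(P));continue
        x,y=P@ex,P@ey; print(n,lab,len(P),"toolx",np.percentile(x,[2,98]).round(1),"tooly",np.percentile(y,[2,98]).round(1))
# silhouette edges in the side image: key block vs background by depth along rows
for v in range(212,240,3):
    d=S["range_z"][v,350:400]; e=np.nonzero(abs(np.diff(d))>.04)[0]+350; print(v,e,end=" | ")
E
```

```text
top square 28 toolx [-7.9  5.7] tooly [-6.9  7.3]
top sqtop 8 toolx [-7.  -3.7] tooly [-5.8  6.1]
top block 99 toolx [-12.   13.4] tooly [-13.4  11.3]
top blocktop 107 toolx [-11.7  13.3] tooly [-13.1  12. ]
top bartop 192 toolx [-15.7   7.4] tooly [-43.4  -4.3]
side square 78 toolx [-6.4  7.2] tooly [-7.4  7. ]
side sqtop 32 toolx [-4.6  6. ] tooly [-6.1  5.2]
side block 294 toolx [-10.5  15.4] tooly [-13.2  12.5]
side blocktop 150 toolx [-10.4  15.6] tooly [-13.9  12.1]
side bartop 326 toolx [-16.6  19.6] tooly [-5.9 42.3]
212 [365 385] | 215 [364 387] | 218 [364 389] | 221 [363 390] | 224 [362 389] | 227 [363 388] | 230 [365 387] | 233 [353 354 366 386] | 236 [368 380] | 239 [] |
```

```bash
python3 -m crank '[[-0.002,0.0007,0,0,0,0,0.005],[0,0,0.010,0,0,0,0.005],[0,0,0.009,0,0,0,0.005],[0,0,0.002,0,0,0,0.005],[0,0,0.002,0,0,0,0.005],[0,0,0.002,0,0,0,0.005],[0,0,0.002,0,0,0,0.005],[0,0,0.001,0,0,0,0.005],[0,0,0,0,0,0,0.005],[0,0,0,0,0,0,0.005]]'
```

```text
time: 25.9
tcp_pos: [0.5433, -0.2586, 0.2483]
tool_rot: [3.071, -0.661, 0.0]
wrist_force: [-0.9, -0.3, -2.1]
grip_width: 0.0109
```

```bash
python3 -m crank '[[0,0,0.002,0,0,0,0.005],[0,0,0.002,0,0,0,0.005],[0,0,0.002,0,0,0,0.005],[0,0,0.002,0,0,0,0.005],[0,0,0.002,0,0,0,0.005],[0,0,0.001,0,0,0,0.005],[0,0,0.001,0,0,0,0.005],[0,0,0,0,0,0,0.005],[0,0,0,0,0,0,0.005],[0,0,0,0,0,0,0.005]]'
```

```text
time: 27.15
tcp_pos: [0.5433, -0.2586, 0.2363]
tool_rot: [3.071, -0.661, 0.0]
wrist_force: [0.7, 0.6, -2.5]
grip_width: 0.0112
```

```bash
python3 -m crank '[[0,0,0.001,0,0,0,0.005],[0,0,0.001,0,0,0,0.005],[0,0,0.001,0,0,0,0.005],[0,0,0.001,0,0,0,0.005],[0,0,0.001,0,0,0,0.005],[0,0,0.0005,0,0,0,0.005],[0,0,0.0005,0,0,0,0.005],[0,0,0,0,0,0,0.005],[0,0,0,0,0,0,0.005],[0,0,0,0,0,0,0.005]]'
```

```text
time: 28.4
tcp_pos: [0.5433, -0.2586, 0.2303]
tool_rot: [3.071, -0.661, 0.0]
wrist_force: [-0.6, -0.4, -2.7]
grip_width: 0.011
```

```bash
python3 -m crank '[[0,0,0.001,0,0,0,0.005],[0,0,0.001,0,0,0,0.005],[0,0,0.001,0,0,0,0.005],[0,0,0,0,0,0,0.005],[0,0,0,0,0,0,0.005],[0,0,0,0,0,0,0.005],[0,0,0,0,0,0,0.005],[0,0,0,0,0,0,0.005],[0,0,0,0,0,0,0.005],[0,0,0,0,0,0,0.005]]'
python3 - <<'E'
from h import *
S=read_camera("side");W=cloud(S)
q=W[...,:2]-np.array([.544,-.2585]); r=np.hypot(q[...,0],q[...,1])
for lo in range(172,216,4):
    k=(r<.03)&(W[...,2]>lo/1e3)&(W[...,2]<lo/1e3+.004); 
    if k.sum(): print(lo,k.sum(),rect(W[k][:,:2]))
b=cv2.resize(S["image"][180:300,325:415],(450,600),interpolation=cv2.INTER_CUBIC); cv2.imwrite("pics/i2.png",b[...,::-1])
E
```

```text
time: 29.65
tcp_pos: [0.5439, -0.2591, 0.2291]
tool_rot: [3.07, -0.661, 0.005]
wrist_force: [-3.0, 1.4, 23.9]
grip_width: 0.0109
172 35 [ 537.8 -266.1   12.5   31.9   46.3]
176 71 [ 536.6 -261.8   17.2   35.4   21.1]
180 54 [ 536.9 -261.6   19.4   36.5   21.2]
184 40 [ 537.5 -261.5   18.4   35.6   21.6]
188 41 [ 536.  -261.3   18.6   35.5   20.3]
192 51 [ 536.4 -263.    18.8   34.8   22.7]
196 45 [ 536.1 -261.8   18.5   35.3   20.5]
200 46 [ 537.2 -261.9   17.6   36.1   22.9]
204 89 [ 545.2 -258.8   27.    27.2   65. ]
208 114 [ 544.8 -258.6   26.8   25.9   64.8]
212 18 [ 541.1 -260.5    7.7   13.8   33.9]
```

View pics/i2.png

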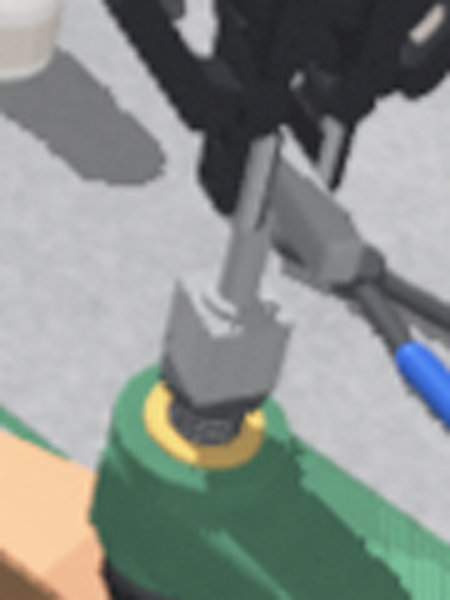

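The key is seated: its underside is at collar height (block z 0.178 to 0.208) and the wrist reads a 26 N press. Next I'll turn clockwise, following the screw down.

```bash
python3 -m crank '[[0,0,-0.001,0,0,0.1,0.005],[0,0,0.0005,0,0,0.1,0.005],[0,0,0.0005,0,0,0.1,0.005],[0,0,0.0005,0,0,0.1,0.005],[0,0,0.0005,0,0,0.1,0.005],[0,0,0.0005,0,0,0.1,0.005],[0,0,0.0005,0,0,0.1,0.005],[0,0,0.0005,0,0,0.1,0.005],[0,0,0.0005,0,0,0.1,0.005],[0,0,0,0,0,0,0.005]]'
python3 -c "
from h import *
o=ctrl.get_obs();print(o['ft_torque'].round(2),o['joint_pos'].round(2))"
```

```text
time: 30.95
tcp_pos: [0.5434, -0.2582, 0.2255]
tool_rot: [-2.476, 1.932, -0.001]
wrist_force: [-4.2, 5.3, 20.1]
grip_width: 0.011
[ 1.65  1.34 -0.15] [ 0.11  0.82  0.65  1.37 -0.51  1.12 -0.5 ]
```

```bash
python3 -m crank '[[0,0,0.0003,0,0,0.105,0.005],[0,0,0.0005,0,0,0.105,0.005],[0,0,0.0005,0,0,0.105,0.005],[0,0,0.0005,0,0,0.105,0.005],[0,0,0.0005,0,0,0.105,0.005],[0,0,0.0005,0,0,0.105,0.005],[0,0,0,0,0,0,0.005],[0,0,0,0,0,0,0.005],[0,0,0,0,0,0,0.005],[0,0,0,0,0,0,0.005]]'
python3 - <<'E'
from h import *
o=ctrl.get_obs();print(o['ft_torque'].round(2),o['joint_pos'].round(2))
S=read_camera("side");W=cloud(S); np.savez("s6.npz",**S)
q=W[...,:2]-np.array([.544,-.2585]); r=np.hypot(q[...,0],q[...,1])
for lo in range(160,216,4):
    k=(r<.03)&(W[...,2]>lo/1e3)&(W[...,2]<lo/1e3+.004); 
    if k.sum(): print(lo,k.sum(),rect(W[k][:,:2]))
E
```

```text
time: 32.2
tcp_pos: [0.5438, -0.2577, 0.2228]
tool_rot: [-1.758, 2.601, 0.0]
wrist_force: [-2.8, 8.8, 21.6]
grip_width: 0.0108
[2.54 0.86 0.01] [ 0.05  0.87  0.82  1.38 -0.65  1.17 -1.01]
160 8 [ 537.  -266.     2.5   12.1   40.2]
164 12 [ 535.4 -263.8    8.    29.6   29.5]
168 69 [ 536.9 -262.1   16.1   33.5   26.4]
172 50 [ 536.9 -261.9   17.8   35.6   24.5]
176 44 [ 536.8 -261.8   18.4   36.2   22.6]
180 45 [ 537.4 -261.3   19.7   36.3   23. ]
184 44 [ 537.1 -262.3   18.4   34.6   24.2]
188 48 [ 537.8 -262.2   17.4   35.7   26.1]
192 48 [ 537.6 -261.4   17.3   35.9   22.6]
196 47 [ 537.5 -262.6   19.5   36.    25.8]
200 135 [ 545.1 -258.3   27.5   27.2   71.5]
204 50 [ 543.6 -259.4   16.3   18.3   32.5]
208 19 [ 541.6 -260.2    4.6   11.1   17.2]
212 14 [ 541.7 -259.8    4.8   11.    20.1]
```

The key block has turned about 84 to 87° and sunk about 6.6 mm, which gives θ ≈ 1.9. Next I'll unload, open and rise straight up.

```bash
python3 -m crank '[[0,0,-0.0013,0,0,0,0.005],[0,0,0,0,0,0,0.01],[0,0,0,0,0,0,0.05],[0,0,0,0,0,0,0.05],[0,0,0,0,0,0,0.05],[0,0,-0.01,0,0,0,0.05],[0,0,-0.03,0,0,0,0.05],[0,0,-0.05,0,0,0,0.05],[0,0,-0.05,0,0,0,0.05],[0,-0.03,0,0,0,0,0.05]]'
python3 -m crank '[[0,-0.06,0,0,0,0,0.05],[0,-0.06,0,0,0,0,0.05],[0,-0.06,0,0,0,0,0.05],[0,-0.05,0,0,0,0,0.05],[0,0,0,0,0,0,0.05],[0,0,0,0,0,0,0.05],[0,0,0,0,0,0,0.05],[0,0,0,0,0,0,0.05],[0,0,0,0,0,0,0.05],[0,0,0,0,0,0,0.05]]'
python3 - <<'E'
from h import *
S=read_camera("side");T=read_camera("top"); np.savez("s7.npz",**S); np.savez("t7.npz",**T)
for n,c in(("side",S),("top",T)):
    W=cloud(c); q=W[...,:2]-np.array([.544,-.2585]); r=np.hypot(q[...,0],q[...,1])
    for lab,lo,hi,R in(("block",.175,.198,.03),("blocktop",.198,.2065,.03),("bar",.255,.28,.06)):
        k=(r<R)&(W[...,2]>lo)&(W[...,2]<hi); print(n,lab,k.sum(),rect(W[k][:,:2]) if k.sum()>4 else "",np.percentile(W[k][:,2],[5,50,98]).round(4) if k.sum() else "")
    H=hsv(c); m=(H[...,2]<45)&(r<.03)&(W[...,2]>.06)&(W[...,2]<.1); print(" pad?",m.sum(),np.percentile(W[m][:,2],[2,50]) if m.sum() else "")
a=np.hstack([cv2.resize(S["image"][140:384,230:450],(540,599)),cv2.resize(T["image"][160:250,300:400][:, :],(260,234))[:0].reshape(0,260,3) if 0 else cv2.copyMakeBorder(cv2.resize(T["image"][160:250,320:420],(258,232)),0,367,0,0,cv2.BORDER_CONSTANT)])
cv2.imwrite("pics/f.png",a[...,::-1])
E
```

```text
time: 33.5
tcp_pos: [0.5712, -0.2703, 0.3679]
tool_rot: [-1.756, 2.602, -0.009]
wrist_force: [0.8, -0.3, -0.5]
grip_width: 0.0496
time: 34.75
tcp_pos: [0.6463, -0.3237, 0.2805]
tool_rot: [1.519, -2.743, -0.196]
wrist_force: [0.6, -1.4, 0.0]
grip_width: 0.0499
side block 263 [ 537.  -261.9   19.8   36.5   24.5] [0.1765 0.1867 0.1976]
side blocktop 202 [ 544.5 -258.3   26.2   27.8   66.5] [0.1989 0.202  0.2061]
side bar 658 [ 545.  -258.2   14.3   91.2   69.2] [0.2559 0.265  0.2678]
 pad? 53 [0.07201646 0.07596608]
top block 90 [ 540.1 -250.7   36.7   18.5   23.3] [0.1764 0.1865 0.1973]
top blocktop 122 [ 544.1 -257.    22.9   27.5   71. ] [0.1994 0.2022 0.2059]
top bar 367 [ 543.1 -258.1   12.7   90.1   69.3] [0.2572 0.2654 0.2683]
 pad? 0
```

View pics/f.png

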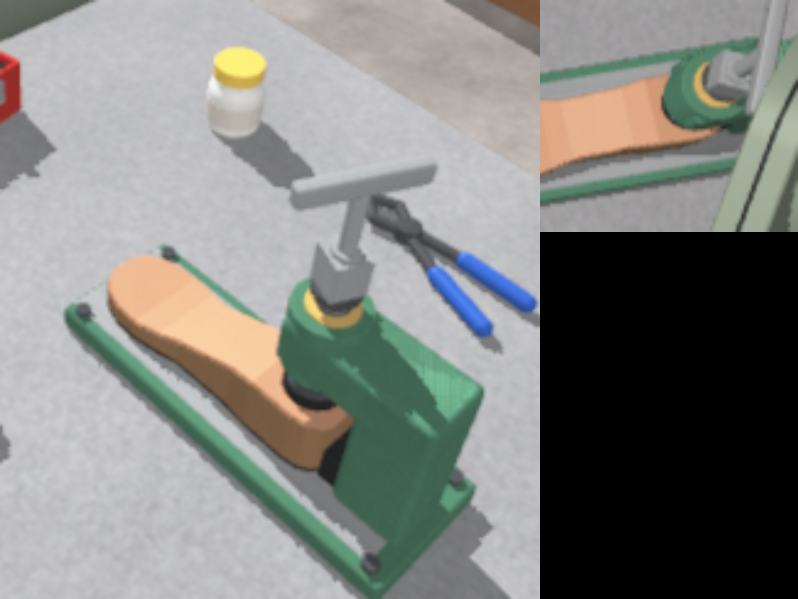

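Final view: the key stands on the spindle at side crop (350,180). The pad bears on the heel seat at (310,390) and the heel is at the stop near (325,460). The jar and pincers are unmoved, the arm is clear and the wrist force is about 0. Now I'll hand in.

```bash
python3 -c "
from h import *
a=dict(np.load('top0.npz'));T=dict(np.load('t7.npz'))
d=cv2.absdiff(a['image'],T['image']).max(2)>60
for n,(u0,u1,v0,v1) in dict(hammer=(210,325,262,315),jar=(215,245,105,142),pincers=(292,372,98,134),punches=(110,175,200,232)).items(): print(n,d[v0:v1,u0:u1].sum())
print(ctrl.get_obs()['joint_vel'].round(3)); print(ctrl.job_done())"; python3 -c "
from bench import ctrl; print(ctrl.get_obs()['time'])"
```

```text
hammer 0
jar 0
pincers 0
punches 0
[ 0.002  0.002  0.001 -0.001  0.002 -0.001 -0.001]
the job is handed in; nothing more can be done
None
the job is handed in; nothing more can be done
```

The job is done and handed in, at about 35 s on the robot clock. The wedge is in the press, nipped under the pad, and the key is standing on the spindle.

- **Wedge:** I gripped it at the waist and slid it about 57 mm to the back stop. It then stopped moving while the push force rose from 7 to 24.5 N. It sits within about 1.5 mm of centre; a first reading of 2–3 mm was wrong because it included the shaded side wall.
- **Key out of the foam:** I twisted it ±0.25 rad while raising it 33 mm. The most the foam was seen to rise was about 0.4 mm, when the pull briefly reached 9 N, and it dropped back. I checked only between twists, so a short rise during one would not show.
- **Key on the press:** It went fully down onto the collar, and bar and block heights confirm this. I turned it about 86° clockwise, which puts the spindle at about 1.9 rad (a little under the 2.0 eighth-turn mark). That works out to about 32 N on the heel; I did not measure the pad force directly.
- **Other tools:** Hammer, jar, pincers and punches show no change in the pictures before and after. The wrist force was about 0 at the end.

Two things did not go as expected:
- **Fingertip height:** The camera showed the fingertips about 35 mm higher than the reported position and `tip_extent` imply. The first grip closed just above the wedge without touching it, so I worked from the camera height after that.
- **Final retreat:** I sent the arm outward instead of back, and it ended tilted at the edge of its reach. It touched nothing.

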